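# Shut the tip drawer so the comb drawer unlocks, then open it

## Task

The red drawer of the little two-drawer chest was left open, and the chest's interlock lets only one drawer out at a time. Push the red drawer fully home, then pull the blue drawer wide open, nearly to its stop, so that the gel combs in it can be taken out, and let go. Leave the bottle, the tip box and the tube rack where they stand.

Things in the scene. Friction and masses are not known exactly. Their poses are not given: they have to be found in the camera images.
- chest: grey bench chest fixed to the bench, 210 (x) x 340 (y) x 135 mm high, with two drawers side by side, one red and one blue. Either may be the left or the right one. Origin: centre of its underside; its x axis points from the drawer fronts to the back, so drawers open along its -x; z up. A thin tab of the drawer's colour is stuck on the roof over each drawer.
- red_handle (a point): middle of the red drawer's handle: a round level bar 12 mm thick and 102 mm long along the chest's y, 44 mm in front of the drawer's front face (clear gap 38 mm), 100 mm above the bench and 35 mm below the chest's top; two posts 80 mm apart join it to the front, nothing else is between or below. It moves with the drawer. Drawer centres are 164 mm apart.
- blue_handle (a point): middle of the blue drawer's handle, made the same as the red one.
- red_drawer (a joint): how far the red drawer is out, m: 0 fully home against its stop, 0.110 at the outer stop. It starts 0.06 to 0.105 out. It slides along the chest's x with about 1.5 N of friction and stays where it is left; pulling it out takes some 1.5 N more over the first 25 mm, where it works the interlock.
- blue_drawer (a joint): how far the blue drawer is out, m: 0 fully home, 0.110 at the outer stop; friction as the red one. It starts home and locked: with the red drawer out it moves about 4 mm and then meets a catch. It comes free once the red drawer is fully home (within 4 mm), and the red one is then locked in turn.
- buffer_bottle: bystander: loose glass bottle with a blue cap, 70 mm wide, 170 mm high, upright on the bench beside the chest; origin: centre of its underside
- tip_box: bystander: loose black and orange pipette tip box, 120 (x) x 85 (y) x 67 mm, on the bench at the chest's other side; origin: centre of its underside
- tube_rack: bystander: loose low green tube rack, 50 (x) x 110 (y) x 30 mm, on the rear half of the chest's roof; origin: centre of its underside

How it is judged:
By the outcome, as a careful person would: the job done as asked, in the order asked, and still so for the second after the job is handed in, with the robot touching nothing.
It also fails if it takes over 40 s, if anything falls off the work surface, if the arm or the gripper's body presses on something with over 40 N, if the wrist force passes 120 N, or if a joint passes its speed limit or range.

## Robot

A 7-joint arm with a two-finger parallel gripper is mounted at the origin on the work surface. World frame = base frame: x ahead of the robot, y to its left, z up, the work surface at z = 0. Lengths are in mm, angles in rad, forces in N, time in s.
With the tool pointing down it reaches from about 400 to 900 mm from the base axis. Payload 5.6 kg.
Tool frame: the origin (TCP) lies midway between the tips of the shut fingers; the grasp point (between the pads) lies 19 mm behind it (manip.grasp_offset is the distance from the TCP to the grasp point, in mm); z points along the fingers, y is the line along which they close (so a half turn about z gives the same grasp; the last joint's range is limited). The gripper opens to 92 mm and grips with 3 to 60 N. Pads are 20 mm wide; open, the fingers measure 128 mm over their backs; the gripper's body (75 mm by 189 mm) begins 69 mm behind the grasp point.
Start: joints at [1.185, 0.468, -0.012, 1.603, 0.006, 1.071, -0.056], TCP at [218.441, -612.203, 214.592] pointing down, gripper open.
Joint ranges: [-2.53, 2.53], [-0.31, 2.02], [-1.57, 1.55], [0.28, 2.44], [-1.29, 4.43], [0.15, 1.84], [-2.92, 2.92]. Speed limits (rad/s): [2.57, 2.57, 3.14, 3.14, 3.14, 3.14, 3.14].

## Interface

Orientations are given as [roll, pitch, yaw] about the fixed x, y, z axes, in that order (R = Rz(yaw) Ry(pitch) Rx(roll)).
In Python, from cell import manip, snapshot, camera_info gives the robot as it stands.
- The arm moves only by the tool send_rows, never from a script. Its argument "series" is a list of rows, each a list of 3 entries, a list of its own where there are three numbers: the turn, a rotation vector about the tool's x, y, z in units of 6 degrees (1.0 is 6 degrees), then the shift along the tool's x, y, z in m, then the opening, from -1 (shut) to 1 (fully open). In form: [[[wx, wy, wz], [dx, dy, dz], claw], ...]. A call has 1 to 20 rows; each row shifts and turns the commanded pose from where the row before left it, along the tool's axes as they then stand; what a row does not reach is not made up. A row lasts 1/10 s, in which the tool goes at most 50 mm and 8.59 degrees, less where a joint would pass 70% of its speed; a pose out of reach is approached as far as the arm can. A call with a gripper value outside its range is refused whole. The fingers move at their own pace and stop on an object; "grip_force" is the grip in N (left out, the last holds). Time passes only in rows, so rows that do not move let the fingers close. It gives the time, the measured TCP pose, the force, the opening and the grip force at its end, in the units of the state.
- manip.read_state(): the state, without advancing time (a new reading comes with each control period).
- snapshot(name): name is "side" or "top" or "wrist"; returns the picture (480x640x3 uint8, red, green, blue); there is no depth.
- camera_info(name): a dict with "fovy" (degrees; the focal length in pixels is half the picture's height over the tangent of half this angle, whatever the lens; pixels are square), "cx", "cy" (the principal point, pixels), "k1" (the pictures are not rectified: a ray, as slopes to the right and down, at radius r is drawn at 1 + k1 r^2 times it, then the intrinsics apply), "R" (3x3) and "t" (3): a world point X has camera coordinates R X + t. Camera axes: x right, y down, z forward; pixel columns grow to the right and rows downward; lengths in mm; the calibration is good to about 2 mm. A picture is of the moment at which its call begins: read the wrist's pose just before it. camera_info takes no time and is no camera call; for the wrist camera it gives the pose at the moment of the call.
- manip.sign_off(): hands the job in; it is judged then, once.
The state is a dict: "t": time; "joint_pos": joint angles; "dq": joint speeds; "joint_torque": joint torques, N m; "tcp_pos": TCP position; "orientation": TCP orientation; "ft_force": force on the tool from outside, world axes, zero at the start; "moment": the same for the moment, N m; "finger_gap": finger opening in mm; "grip_force": force on a finger pad.
Only numpy, scipy, OpenCV 4.12 (cv2) and the standard library are available. Lean on these libraries where they do the work, as an engineer would, in place of code of your own. Each camera call takes 0.05 s, during which the arm holds its last target. There are 200 camera calls.

## Working session

There is one attempt and no reset: what is moved stays moved. The work goes in short steps, Python scripts to look and compute and a tool call to move; the robot and the scene stay as the last step left them, time stands still between calls to the robot, and variables do not carry over. Pictures are saved under pics/ and viewed, at most 10 in all, crops included, and the job is handed in when it is done.

Besides the shell and the picture viewer there is one more tool, called by a JSON object that holds its "name" and its "arguments". send_rows: Moves the arm, as the interface text tells. Its arguments: {"type":"object","properties":{"series":{"type":"array"},"grip_force":{"type":"number"}},"required":["series"]}

```bash
mkdir -p pics; ls
python3 - <<'E'
from cell import manip, snapshot, camera_info
import cv2,numpy as np
for n in ("side","top"):
    im=snapshot(n); cv2.imwrite(f"pics/{n}0.png",im[:,:,::-1]); i=camera_info(n)
    R=np.array(i["R"]); print(n,i["fovy"],i["cx"],i["cy"],i["k1"],R.round(3).tolist(),(-R.T@np.array(i["t"])).round(0))
s=manip.read_state(); print(s["t"],s["tcp_pos"],s["orientation"],s["finger_gap"])
E
```

```text
pics
side 57.176728957294415 308.25521911850285 235.2166468195073 0.022923215148685023 [[-0.989, -0.15, -0.003], [-0.14, 0.928, -0.344], [0.054, -0.34, -0.939]] [638. 300. 994.]
top 46.8094664091132 318.62019289470106 242.95954132565015 -0.16847869396961243 [[-0.027, -1.0, 0.003], [-0.994, 0.026, -0.105], [0.105, -0.005, -0.994]] [ 559.   -3. 1048.]
0.1 [ 218.23749574 -611.71956098  213.74878968] [-3.14002286e+00  1.25204583e-04  3.42721262e-01] 91.94479501005151
```

View pics/top0.png

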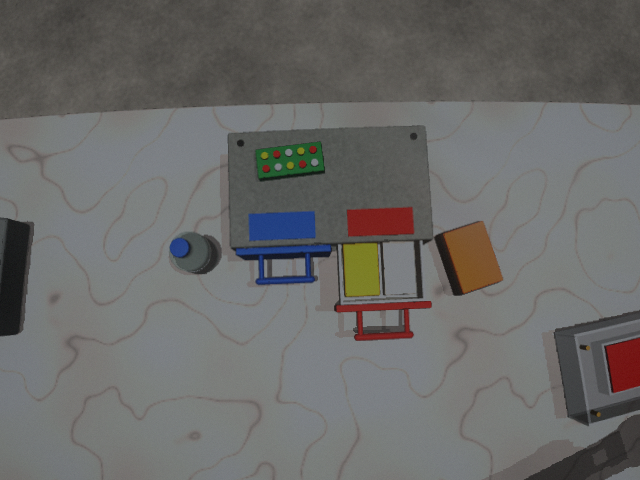

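View pics/side0.png

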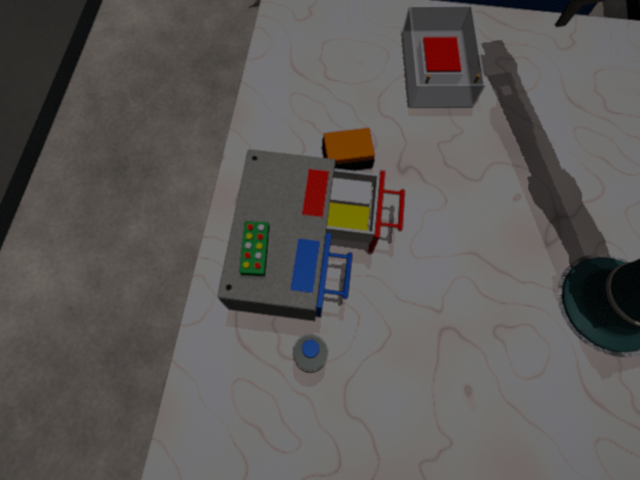

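The top view shows red on the right, out, with its bar at about (384,336). Blue is on the left, home, with its bar at about (285,281). The bottle is at (190,250), the tip box at (470,258) and the rack is on the roof. Next I'll measure the bars and tabs.

```bash
cat > h.py <<'E'
from cell import manip, snapshot, camera_info
import cv2, numpy as np
def plane(n, px, z):
    i=camera_info(n); f=240/np.tan(np.radians(i["fovy"]/2))
    K=np.array([[f,0,i["cx"]],[0,f,i["cy"]],[0,0,1]])
    u=cv2.undistortPoints(np.float64(px).reshape(-1,1,2),K,np.array([i["k1"],0,0,0,0]))[:,0]
    R=np.array(i["R"]); c=-R.T@np.array(i["t"])
    d=np.c_[u,np.ones(len(u))]@R
    return c+d*((z-c[2])/d[:,2])[:,None]
def mask(im,col):
    h=cv2.cvtColor(im,cv2.COLOR_RGB2HSV)
    if col=="red": m=((h[...,0]<8)|(h[...,0]>172))
    else: m=(h[...,0]>105)&(h[...,0]<128)
    return (m&(h[...,1]>130)&(h[...,2]>50)).astype(np.uint8)
def rect(m,roi):
    x0,y0,x1,y1=roi; q=np.zeros_like(m); q[y0:y1,x0:x1]=m[y0:y1,x0:x1]
    c=max(cv2.findContours(q,cv2.RETR_EXTERNAL,cv2.CHAIN_APPROX_NONE)[0],key=cv2.contourArea)
    return cv2.minAreaRect(c)
E
python3 - <<'E'
from h import *
im=cv2.imread("pics/top0.png")[:,:,::-1].copy(); si=cv2.imread("pics/side0.png")[:,:,::-1].copy()
def ends(r):
    b=cv2.boxPoints(r); e=[(np.linalg.norm(b[i]-b[(i+1)%4]),i) for i in range(4)]
    i=min(e)[1]; return [(b[i]+b[(i+1)%4])/2,(b[(i+2)%4]+b[(i+3)%4])/2]
for n,I,c,roi,z in [("top",im,"red",(350,332,420,345),100),("top",im,"blue",(250,277,320,290),100),("top",im,"red",(340,200,420,238),135),("top",im,"blue",(240,205,320,242),135),
  ("side",si,"red",(397,185,410,235),100),("side",si,"blue",(343,245,358,305),100),("side",si,"red",(300,165,328,220),135),("side",si,"blue",(288,235,321,295),135)]:
    r=rect(mask(I,c),roi); P=plane(n,ends(r),z); d=P[0]-P[1]; d*=np.sign(d[1])
    print(n,c,z,np.round(r[0],1),np.round(r[1],1),"mid",P.mean(0).round(1),"len",np.linalg.norm(d).round(1),"yaw",np.arctan2(-d[0],d[1]).round(4))
print(plane("top",[(229,132),(427,125),(432,240),(232,247)],135).round(1).tolist())
print(plane("top",[(209,272)],0).round(), plane("top",[(180,247)],170).round(), plane("top",[(436,236),(486,221),(501,283),(458,294)],67).round().tolist())
E
```

```text
top red 100 [383.5 335.5] [ 7. 57.] mid [ 497.9 -114.9  100. ] len 97.5 yaw -0.0336
top blue 100 [285. 280.] [ 6. 58.] mid [597.   50.6 100. ] len 99.3 yaw -0.0252
top red 135 [380.  221.4] [26.6 65.8] mid [ 688.9 -111.8  135. ] len 110.2 yaw 0.0138
top blue 135 [281.5 225.5] [26.6 66. ] mid [686.3  52.7 135. ] len 109.9 yaw 0.0167
side red 100 [400.5 209. ] [ 7. 40.] mid [ 497.5 -115.5  100. ] len 96.4 yaw 0.079
side blue 100 [347. 275.] [44.  8.] mid [596.1  51.3 100. ] len 94.9 yaw 0.1198
side red 135 [315.2 192.4] [21.1 46.2] mid [ 687.5 -111.2  135. ] len 109.9 yaw 0.0165
side blue 135 [304.8 265.2] [21.9 51.9] mid [684.8  53.1 135. ] len 109.2 yaw 0.0165
[[850.2, 139.7, 135.0], [854.4, -200.1, 135.0], [655.4, -197.7, 135.0], [652.5, 135.5, 135.0]]
[[620. 201.   0.]] [[651. 215. 170.]] [[670.0, -220.0, 67.0], [695.0, -314.0, 67.0], [581.0, -335.0, 67.0], [564.0, -255.0, 67.0]]
```

Chest yaw is about 0.0165 rad. The red bar is at (498,-115,100), about 101 mm out, and the blue bar is at (596.5,51,100). The two views agree and the 164 mm spacing checks out. The plan is to turn to yaw 1.587, which puts tool y along chest +x and tool x along +y, then go above the red bar.

{"name": "send_rows", "arguments": {"series": [[[0, 0, -1.19], [0, 0, 0], -0.3], [[0, 0, -1.19], [0, 0, 0], -0.3], [[0, 0, -1.19], [0, 0, 0], -0.3], [[0, 0, -1.19], [0, 0, 0], -0.3], [[0, 0, -1.19], [0, 0, 0], -0.3], [[0, 0, -1.19], [0, 0, 0], -0.3], [[0, 0, -1.19], [0, 0, 0], -0.3], [[0, 0, -1.19], [0, 0, 0], -0.3], [[0, 0, -1.19], [0, 0, 0], -0.3], [[0, 0, -1.19], [0, 0, 0], -0.3], [[0, 0, 0], [0.025, 0.0144, 0], -0.3], [[0, 0, 0], [0.025, 0.0144, 0], -0.3], [[0, 0, 0], [0.025, 0.0144, 0], -0.3], [[0, 0, 0], [0.025, 0.0144, 0], -0.3], [[0, 0, 0], [0.025, 0.0144, 0], -0.3], [[0, 0, 0], [0.025, 0.0144, 0], -0.3], [[0, 0, 0], [0.025, 0.0144, 0], -0.3], [[0, 0, 0], [0.025, 0.0144, 0], -0.3], [[0, 0, 0], [0.025, 0.0144, 0], -0.3], [[0, 0, 0], [0.025, 0.0144, 0], -0.3]], "grip_force": 20}}

```text
t: 2.1
tcp_pos: [358.1, -358.4, 214.3]
orientation: [-3.141, -0.0, 1.589]
ft_force: [0.7, -0.0, 1.3]
finger_gap: 31.9
grip_force: 0.0
```

{"name": "send_rows", "arguments": {"series": [[[0, 0, 0], [0.025, 0.0144, 0], -0.3], [[0, 0, 0], [0.025, 0.0144, 0], -0.3], [[0, 0, 0], [0.025, 0.0144, 0], -0.3], [[0, 0, 0], [0.025, 0.0144, 0], -0.3], [[0, 0, 0], [0.025, 0.0144, 0], -0.3], [[0, 0, 0], [0.025, 0.0144, 0], -0.3], [[0, 0, 0], [0.025, 0.0144, 0], -0.3], [[0, 0, 0], [0.025, 0.0144, 0], -0.3], [[0, 0, 0], [0.025, 0.0144, 0], -0.3], [[0, 0, 0], [0.02, 0.0144, 0], -0.3], [[0, 0, 0], [0, 0, 0], -0.3], [[0, 0, 0], [0, 0, 0], -0.3]]}}

```text
t: 3.3
tcp_pos: [497.1, -112.0, 214.2]
orientation: [-3.141, 0.0, 1.59]
ft_force: [-0.3, 0.1, -0.8]
finger_gap: 32.2
grip_force: 0.0
```

{"name": "send_rows", "arguments": {"series": [[[0, 0, 0], [-0.002, 0.001, 0.019], -0.3], [[0, 0, 0], [0, 0, 0.019], -0.3], [[0, 0, 0], [0, 0, 0.019], -0.3], [[0, 0, 0], [0, 0, 0.019], -0.3], [[0, 0, 0], [0, 0, 0.019], -0.3], [[0, 0, 0], [0, 0, 0.019], -0.3], [[0, 0, 0], [0, 0, 0.019], -0.3], [[0, 0, 0], [0, 0, 0], -0.3], [[0, 0, 0], [0, 0, 0], -1], [[0, 0, 0], [0, 0, 0], -1], [[0, 0, 0], [0, 0, 0], -1], [[0, 0, 0], [0, 0, 0], -1], [[0, 0, 0], [0, 0, 0], -1]]}}

```text
t: 4.6
tcp_pos: [498.8, -114.6, 82.5]
orientation: [3.141, 0.001, 1.589]
ft_force: [-2.6, -1.1, 6.6]
finger_gap: 11.4
grip_force: 20.0
```

Run:
```python
from h import *
a=snapshot("wrist"); cv2.imwrite("pics/w1.png",a[:,:,::-1]); s=manip.read_state(); print(s["finger_gap"],s["grip_force"],s["ft_force"],s["tcp_pos"])
```

```text
11.094208073425202 20.000716745853424 [-1.85629464 -0.94537248  6.19603222] [ 498.73829724 -114.6332689    82.44512948]
```

View pics/w1.png

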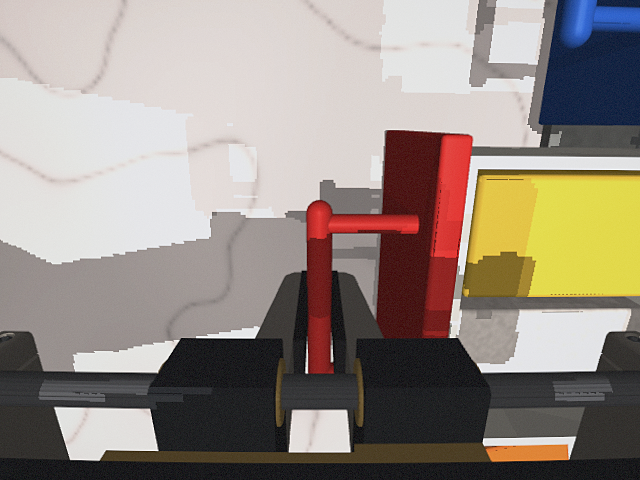

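The wrist view shows the pads closed on the red bar at (320,330), with a gap of about 11 mm, so it is held. I'll push it in.

{"name": "send_rows", "arguments": {"series": [[[0, 0, 0], [0, 0.008, 0], -1], [[0, 0, 0], [0, 0.008, 0], -1], [[0, 0, 0], [0, 0.008, 0], -1], [[0, 0, 0], [0, 0.008, 0], -1], [[0, 0, 0], [0, 0.008, 0], -1], [[0, 0, 0], [0, 0.008, 0], -1], [[0, 0, 0], [0, 0.008, 0], -1], [[0, 0, 0], [0, 0.008, 0], -1], [[0, 0, 0], [0, 0.008, 0], -1], [[0, 0, 0], [0, 0.008, 0], -1], [[0, 0, 0], [0, 0.008, 0], -1], [[0, 0, 0], [0, 0.007, 0], -1], [[0, 0, 0], [0, 0, 0], -1]]}}

```text
t: 5.95
tcp_pos: [595.6, -112.9, 82.6]
orientation: [3.138, 0.001, 1.589]
ft_force: [2.7, -2.5, 3.8]
finger_gap: 11.4
grip_force: 20.0
```

{"name": "send_rows", "arguments": {"series": [[[0, 0, 0], [0, 0.002, 0], -1], [[0, 0, 0], [0, 0.002, 0], -1], [[0, 0, 0], [0, 0.002, 0], -1], [[0, 0, 0], [0, 0, 0], -1]]}}

```text
t: 6.35
tcp_pos: [599.7, -112.9, 82.5]
orientation: [3.141, 0.001, 1.589]
ft_force: [-1.9, -1.8, 6.5]
finger_gap: 11.1
grip_force: 20.0
```

{"name": "send_rows", "arguments": {"series": [[[0, 0, 0], [0, 0.002, 0], -1], [[0, 0, 0], [0, 0.001, 0], -1], [[0, 0, 0], [0, 0, 0], -1]]}}

```text
t: 6.65
tcp_pos: [599.6, -112.9, 82.4]
orientation: [-3.136, 0.002, 1.588]
ft_force: [-9.0, -2.0, 14.9]
finger_gap: 11.4
grip_force: 20.0
```

{"name": "send_rows", "arguments": {"series": [[[0, 0, 0], [0, 0.002, 0], -1], [[0, 0, 0], [0, 0.001, 0], -1], [[0, 0, 0], [0, 0, 0], -1]]}}

```text
t: 6.95
tcp_pos: [599.6, -112.9, 82.2]
orientation: [-3.129, 0.002, 1.588]
ft_force: [-17.6, -1.6, 20.7]
finger_gap: 11.1
grip_force: 20.0
```

Red has met its stop: x stays at 599.6 while the force rises. I'll relax the command, release, lift and move over to blue.

{"name": "send_rows", "arguments": {"series": [[[0, 0, 0], [0, -0.003, 0], -1], [[0, 0, 0], [0, -0.002, 0], -1], [[0, 0, 0], [0, 0, 0], -0.3], [[0, 0, 0], [0, 0, 0], -0.3], [[0, 0, 0], [0, 0, 0], -0.3], [[0, 0, 0], [0, 0, 0], -0.3]]}}

```text
t: 7.55
tcp_pos: [600.3, -111.8, 81.2]
orientation: [-3.141, -0.0, 1.589]
ft_force: [-0.5, 0.1, -0.5]
finger_gap: 31.8
grip_force: 0.0
```

{"name": "send_rows", "arguments": {"series": [[[0, 0, 0], [0, 0, -0.02], -0.3], [[0, 0, 0], [0, 0, -0.02], -0.3], [[0, 0, 0], [0, 0, -0.02], -0.3], [[0, 0, 0], [0, 0, -0.02], -0.3], [[0, 0, 0], [0, 0, -0.02], -0.3], [[0, 0, 0], [0.02, 0, 0], -0.3], [[0, 0, 0], [0.024, 0, 0], -0.3], [[0, 0, 0], [0.024, 0, 0], -0.3], [[0, 0, 0], [0.024, 0, 0], -0.3], [[0, 0, 0], [0.024, 0, 0], -0.3], [[0, 0, 0], [0.024, 0, 0], -0.3], [[0, 0, 0], [0.024, 0, 0], -0.3], [[0, 0, 0], [0, 0, 0], -0.3], [[0, 0, 0], [0, 0, 0], -0.3]]}}

```text
t: 8.95
tcp_pos: [597.4, 51.7, 181.3]
orientation: [-3.141, 0.0, 1.59]
ft_force: [-0.0, 0.1, 0.2]
finger_gap: 32.0
grip_force: 0.0
```

Run:
```python
from h import *
a=snapshot("wrist"); b=snapshot("side"); c=camera_info("side")
cv2.imwrite("pics/w2.png",np.hstack([a[:,:,::-1],b[:,:,::-1]])[:, :]); cv2.imwrite("pics/s2.png",b[:,:,::-1])
cv2.imwrite("pics/w2.png",cv2.resize(np.hstack([a,b])[:,:,::-1],(800,300),interpolation=cv2.INTER_AREA))
s=manip.read_state(); print(s["t"],s["finger_gap"],s["ft_force"],s["tcp_pos"],s["orientation"])
```

```text
9.05 32.08133263519523 [0.85421661 0.18787202 0.91063066] [597.57864659  50.03518239 181.27220475] [-3.14114587e+00  9.66266283e-04  1.58705695e+00]
```

View pics/w2.png

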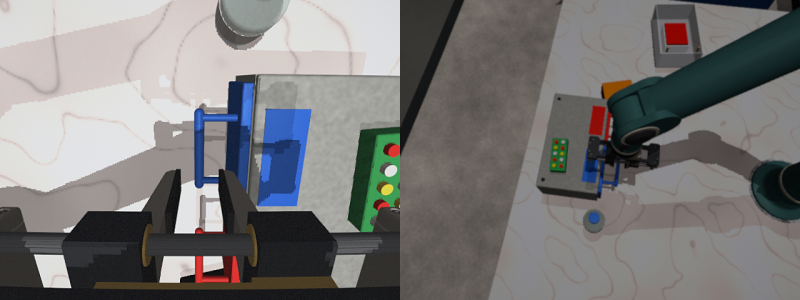

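Both red and blue are home. The blue bar (crop x≈198) lies midway between the fingers (≈200), so I'll descend and grip.

{"name": "send_rows", "arguments": {"series": [[[0, 0, 0], [0, 0, 0.02], -0.3], [[0, 0, 0], [0, 0, 0.02], -0.3], [[0, 0, 0], [0, 0, 0.02], -0.3], [[0, 0, 0], [0, 0, 0.02], -0.3], [[0, 0, 0], [0, 0, 0.019], -0.3], [[0, 0, 0], [0, 0, 0], -0.3], [[0, 0, 0], [0, 0, 0], -1], [[0, 0, 0], [0, 0, 0], -1], [[0, 0, 0], [0, 0, 0], -1], [[0, 0, 0], [0, 0, 0], -1], [[0, 0, 0], [0, 0, 0], -1]], "grip_force": 30}}

```text
t: 10.15
tcp_pos: [596.8, 51.5, 83.6]
orientation: [-3.141, 0.001, 1.589]
ft_force: [-5.6, -1.7, 5.6]
finger_gap: 11.4
grip_force: 30.0
```

{"name": "send_rows", "arguments": {"series": [[[0, 0, 0], [0, -0.004, 0], -1], [[0, 0, 0], [0, -0.006, 0], -1], [[0, 0, 0], [0, -0.006, 0], -1], [[0, 0, 0], [0, -0.006, 0], -1], [[0, 0, 0], [0, -0.006, 0], -1], [[0, 0, 0], [0, 0, 0], -1]]}}

```text
t: 10.75
tcp_pos: [571.6, 51.0, 83.6]
orientation: [3.136, -0.0, 1.589]
ft_force: [3.8, -1.9, 0.1]
finger_gap: 11.3
grip_force: 30.0
```

Blue is free, 25 mm out with low force. I'll pull the rest.

{"name": "send_rows", "arguments": {"series": [[[0, 0, 0], [0, -0.008, 0], -1], [[0, 0, 0], [0, -0.008, 0], -1], [[0, 0, 0], [0, -0.008, 0], -1], [[0, 0, 0], [0, -0.008, 0], -1], [[0, 0, 0], [0, -0.008, 0], -1], [[0, 0, 0], [0, -0.008, 0], -1], [[0, 0, 0], [0, -0.008, 0], -1], [[0, 0, 0], [0, -0.008, 0], -1], [[0, 0, 0], [0, -0.008, 0], -1], [[0, 0, 0], [0, -0.008, 0], -1], [[0, 0, 0], [0, -0.002, 0], -1], [[0, 0, 0], [0, 0, 0], -1]]}}

```text
t: 11.95
tcp_pos: [487.2, 49.5, 83.4]
orientation: [3.141, 0.001, 1.589]
ft_force: [0.1, -1.2, 9.1]
finger_gap: 10.6
grip_force: 30.0
```

{"name": "send_rows", "arguments": {"series": [[[0, 0, 0], [0, 0, 0], -0.3], [[0, 0, 0], [0, 0, 0], -0.3], [[0, 0, 0], [0, 0, 0], -0.3], [[0, 0, 0], [0, 0, 0], -0.3], [[0, 0, 0], [0, 0, -0.02], -0.3], [[0, 0, 0], [0, 0, -0.02], -0.3], [[0, 0, 0], [0, 0, -0.02], -0.3], [[0, 0, 0], [0, 0, -0.02], -0.3], [[0, 0, 0], [0, 0, -0.02], -0.3], [[0, 0, 0], [0, 0, -0.02], -0.3], [[0, 0, 0], [0, 0, -0.02], -0.3]]}}

```text
t: 13.05
tcp_pos: [487.1, 49.9, 223.1]
orientation: [-3.141, -0.0, 1.589]
ft_force: [0.8, -0.3, -0.6]
finger_gap: 32.2
grip_force: 0.0
```

{"name": "send_rows", "arguments": {"series": [[[0, 0, 0], [-0.02, 0, 0], -0.3], [[0, 0, 0], [-0.03, 0, 0], -0.3], [[0, 0, 0], [-0.03, 0, 0], -0.3], [[0, 0, 0], [-0.03, 0, 0], -0.3], [[0, 0, 0], [-0.03, 0, 0], -0.3], [[0, 0, 0], [-0.03, 0, 0], -0.3], [[0, 0, 0], [-0.03, 0, 0], -0.3], [[0, 0, 0], [-0.03, 0, 0], -0.3], [[0, 0, 0], [-0.03, 0, 0], -0.3], [[0, 0, 0], [-0.03, 0, 0], -0.3], [[0, 0, 0], [-0.03, 0, 0], -0.3], [[0, 0, 0], [-0.03, 0, 0], -0.3], [[0, 0, 0], [0, 0, 0], -0.3], [[0, 0, 0], [0, 0, 0], -0.3]]}}

```text
t: 14.45
tcp_pos: [493.4, -300.0, 221.9]
orientation: [-3.141, -0.001, 1.588]
ft_force: [0.1, 0.9, -0.8]
finger_gap: 32.1
grip_force: 0.0
```

Run:
```python
from h import *
a=snapshot("top"); cv2.imwrite("pics/t3.png",a[:,:,::-1])
r=rect(mask(a,"blue"),(250,328,330,350)); print(r,plane("top",[r[0]],100).round(1))
r=rect(mask(a,"red"),(330,270,430,292)); print(r,plane("top",[r[0]],100).round(1))
s=manip.read_state(); print(s["t"],s["finger_gap"],s["ft_force"],s["tcp_pos"])
```

```text
((287.0, 338.0), (20.0, 58.0), 90.0) [[498.4  49.4 100. ]]
((380.5, 274.5), (9.0, 57.0), 90.0) [[ 602.  -113.1  100. ]]
14.5 32.140493001073324 [-0.09053473  0.25631051 -0.54931726] [ 493.78527218 -299.03613873  222.15773551]
```

View pics/t3.png

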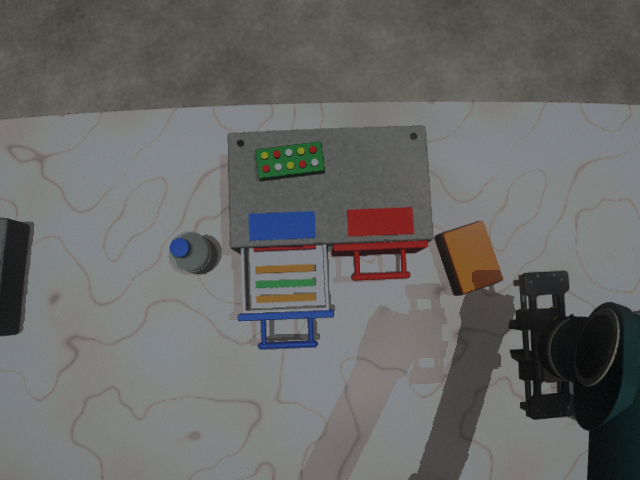

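The top view shows the blue drawer wide open with its bar at about (287,345) and the red drawer home with its bar at (380,277). The bottle, tip box and rack are where they were and the arm is clear.

```bash
python3 -c "
from cell import manip
print(manip.sign_off())"
```

```text
the job is handed in; nothing more can be done
None
```

The red drawer is fully home, the blue drawer is open about 109 mm of its 110 mm travel and released, the bottle, tip box and tube rack look unmoved, and the job was handed in at about 14.5 s.

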